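# Re-stack nested soil sample bins on their ledges

### The arm

A 6-joint arm with a two-finger parallel gripper is mounted at the origin on a cart in front of the work surface, level with it; the furniture and walls round the work are solid. World frame = base frame: x ahead of the robot, y to its left, z up, the work surface at z = 0. Lengths are in m, angles in degrees, forces in N, time in s.
With the tool pointing down it reaches from about 0.4 to 0.825 m from the base axis. Payload 7 kg.
Tool frame: the origin (TCP) lies midway between the tips of the shut fingers; the grasp point (between the pads) lies r.hold_point_z behind it (r.hold_point_z is the distance from the TCP to the grasp point, in m); z points along the fingers, x is the direction in which the jaws open and shut, and the axes are right-handed (so a half turn about z gives the same grasp; the last joint's range is limited). The gripper opens to 88 mm and grips with 3 to 60 N. Pads are 19 mm wide; open, the fingers measure 130 mm over their backs; the gripper's body (78 mm by 193 mm) begins 47 mm behind the grasp point.
Start: joints at [-46.576, 20.546, 0.682, 0, -70.136, -16.507], TCP at [0.306, -0.602, 0.227] pointing down, gripper open.
Joint ranges: [-176.03, 176.03], [-82.01, 121.73], [-58.28, 71.71], [-173.87, 95.51], [-174.79, -0.11], [-173.66, 173.66]. Speed limits (degrees/s): [136.94, 136.94, 172.46, 180, 180, 180].

### API

Orientations are given as [roll, pitch, yaw] about the fixed x, y, z axes, in that order (R = Rz(yaw) Ry(pitch) Rx(roll)).
In Python, from plant import get_state, viewer, close_job, r gives the robot as it stands.
- The arm moves only by the tool apply_moves, never from a script. Its argument "plan" is a list of rows, each a list of 3 entries, a list of its own where there are three numbers: the closure in counts, from 0 (fully open) to 255 (shut), then the shift along the tool's x, y, z in units of 50 mm (1.0 is 50 mm), then the turn about the tool's z in units of 6 degrees (1.0 is 6 degrees). A call has 1 to 12 rows; each row shifts and turns the commanded pose from where the row before left it, along the tool's axes as they then stand; what a row does not reach is not made up. A row lasts 1/8 s, in which the tool goes at most 62.5 mm and 10.7 degrees, less where a joint would pass 70% of its speed; a pose out of reach is approached as far as the arm can. A call is refused whole if a number of a shift passes 1 or a number of a turn 1, either way. A call with a gripper value outside its range is refused whole. The fingers move at their own pace and stop on an object; "squeeze" is the grip in N (left out, the last holds). Time passes only in rows, so rows that do not move let the fingers close. It gives the time, the measured TCP pose, the force and the opening at its end, in the units of the state.
- get_state(): the state, without advancing time (a new reading comes with each control period).
- viewer.capture(name): name is "side" or "top" or "wrist"; returns a dict with "frame" (400x640x3 uint8, blue, green, red), "K" (3x3 intrinsics, pixels), "R" (3x3) and "t" (3): a world point X has camera coordinates R X + t; the wrist camera has in their place "mount" (4x4, takes a point from camera to tool coordinates, whose origin is the TCP and whose axes are the tool frame's). Camera axes: x right, y down, z forward; pixel columns grow to the right and rows downward; lengths in m; the calibration is good to about 2 mm. A picture is of the moment at which its call begins: read the wrist's pose just before it. There is no depth.
- close_job(): hands the job in, once; it reports no verdict.
The state is a dict: "time_s": time; "joints": joint angles; "qd": joint speeds; "joint_torque": joint torques, N m; "tcp_pos": TCP position; "eef_rot": TCP orientation; "contact_force": force on the tool from outside, world axes, zero at the start; "moment": the same for the moment, N m; "gripper_width": finger opening in m.
Only numpy, scipy, OpenCV 4.12 (cv2) and the standard library are available. Lean on these libraries where they do the work, as an engineer would, in place of code of your own. Each camera call takes 0.05 s, during which the arm holds its last target.

### The job

The two blue sample bins are nested one in the other; both are now needed for soil samples. Lift out the upper blue bin, turn it half a turn and set it back on the lower one, so that it rests level on the ledges inside the lower bin's mouth instead of nesting, with the two white end plates at opposite ends. Leave the lower bin standing where it is, and do not disturb the grey bin.

Things in the scene. Friction and masses are not known exactly. Their poses are not given: they have to be found in the camera images.
- upper_bin: Upper of two nested blue bins, 160 x 58 mm at the mouth, 70 high, about 160 g. Origin: centre of the underside; x along its length, z up. Starts 35 mm above the lower bin's underside, same way round, yaw -0.78 to -0.48 rad; lifted straight up 40 mm it is free. Grip across its width at mid-length: 60 mm over two flat grip pads on the long sides, 36 mm long, 46 to 68 mm above its underside.
- lower_bin: Lower blue bin, same shape and axes, 300 g, loose on the bench; foot 142 x 40 mm. Same way round, four pillars on its inner long walls enter channels under the upper bin (nested). Turned half a turn, their flat tops, the ledges, carry the upper bin's floor: underside 62 mm above the lower's, 8 mm inside the mouth, centred, about 5 mm of play each way.
- upper_bin_plate (a point): Centre of the blank white plate on the upper bin's +x end, 77 mm from the bin's centre, 53 mm above its underside. The lower bin has its plate at its own +x end; the other ends are plain.
- grey_bin: Bystander: a single grey bin of the same make and size, loose on the bench. Origin: centre of the underside.
There are look-alikes about, which are no part of the job. What is shaped like the upper_bin but red is not meant.

How it is judged:
By the outcome, as a careful person would: the job done as asked, in the order asked, and still so for the second after the job is handed in, with the robot touching nothing.
It also fails if it takes over 38 s, if anything falls off the work surface, if the arm or the gripper's body presses on something with over 40 N, if the wrist force passes 120 N, or if a joint passes its speed limit or range.

## Working session

There is one attempt and no reset: what is moved stays moved. The work goes in short steps, Python scripts to look and compute and a tool call to move; the robot and the scene stay as the last step left them, time stands still between calls to the robot, and variables do not carry over. Pictures are saved under pics/ and viewed, and the job is handed in when it is done.

Besides the shell and the picture viewer there is one more tool, called after ">>>" by a JSON object that holds its "op" and its "data", one argument or row to a line. apply_moves: Moves the arm, as the interface text tells. Its arguments: {"type":"object","properties":{"plan":{"type":"array","items":{"type":"array"}},"squeeze":{"type":"number"}},"required":["plan"]}

```bash
mkdir -p pics; ls; python3 - <<'E'
from plant import get_state, viewer, r
import cv2,numpy as np
print(get_state()); print(r.hold_point_z)
for n in ["side","top","wrist"]:
    d=viewer.capture(n); cv2.imwrite(f"pics/{n}0.png",d["frame"]); np.savez(f"{n}0.npz",**d)
    print(n,{k:np.round(v,4).tolist() for k,v in d.items() if k!="frame"})
E
```

```text
pics
{'time_s': 0.0, 'joints': array([-4.65757241e+01,  2.05908101e+01,  6.33894314e-01, -2.12485654e-02,
       -7.01361125e+01, -1.65085004e+01]), 'qd': array([ 0.01142706,  0.08843295, -0.04664946,  0.04648165, -0.0230466 ,
        0.05692193]), 'joint_torque': array([ 6.93874408e-04, -5.82723820e+01,  2.93064505e+01,  6.99728027e+00,
        7.11413290e-03, -1.39850308e-04]), 'tcp_pos': array([ 0.30533324, -0.60143941,  0.22562711]), 'eef_rot': array([-1.79992714e+02, -9.48699592e-02,  1.16908533e+02]), 'contact_force': array([-1.53314198,  0.12615946,  0.12404706]), 'moment': array([ 0.00500702, -0.01258189,  0.01174108]), 'gripper_width': 0.08764530708288937}
0.0188
side {'K': [[400.4924, 0.0, 317.5921], [0.0, 400.4924, 196.4665], [0.0, 0.0, 1.0]], 'R': [[-0.8666, -0.4987, 0.0201], [-0.2961, 0.4814, -0.825], [0.4017, -0.7208, -0.5648]], 't': [0.5854, 0.2558, 0.8052]}
top {'K': [[390.8842, 0.0, 319.4823], [0.0, 390.8842, 200.3259], [0.0, 0.0, 1.0]], 'R': [[0.0294, -0.9992, 0.0262], [-0.9878, -0.033, -0.1519], [0.1527, -0.0214, -0.988]], 't': [0.0101, 0.6756, 0.8149]}
wrist {'K': [[331.9914, 0.0, 326.2179], [0.0, 331.9914, 205.6793], [0.0, 0.0, 1.0]], 'mount': [[1.0, 0.0013, -0.0006, -0.0006], [-0.0011, 0.9537, 0.3008, -0.0806], [0.0009, -0.3008, 0.9537, -0.1594], [0.0, 0.0, 0.0, 1.0]]}
```

View pics/side0.png

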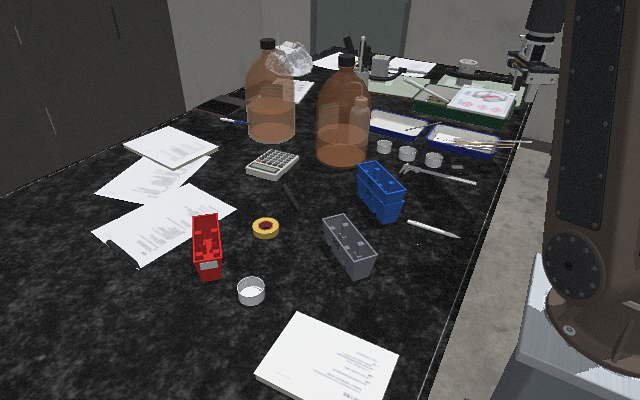

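View pics/top0.png

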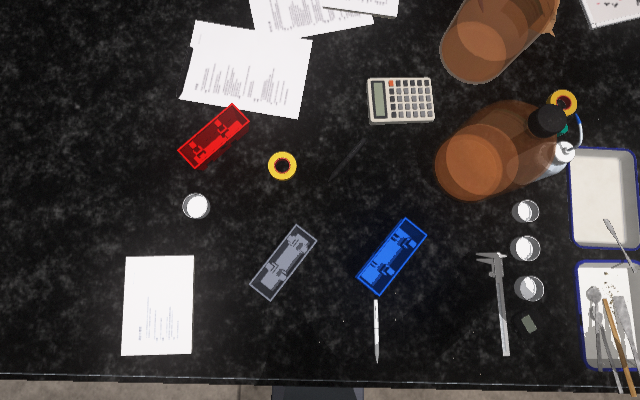

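View pics/wrist0.png

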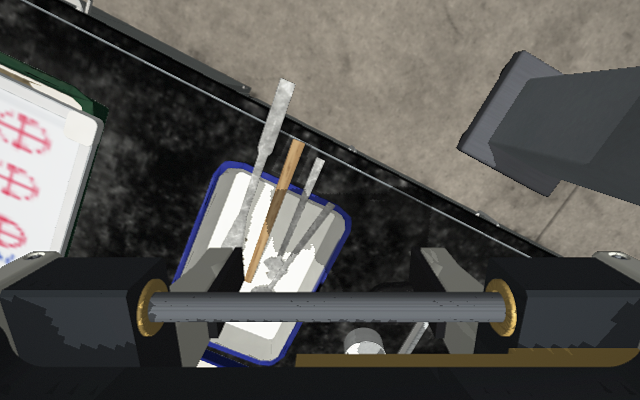

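```bash
cat > h.py <<'E'
import numpy as np,cv2
def load(n): return dict(np.load(n,allow_pickle=True))
def ray(d,uv,z):
    """pixels -> world on plane z"""
    uv=np.atleast_2d(np.array(uv,float)); p=np.c_[uv,np.ones(len(uv))]@np.linalg.inv(d["K"]).T
    D=p@d["R"]; C=-d["R"].T@d["t"]
    s=(z-C[2])/D[:,2]; return C+D*s[:,None]
def proj(d,X):
    c=np.atleast_2d(X)@d["R"].T+d["t"]; q=c@d["K"].T; return q[:,:2]/q[:,2:]
def blue(f):
    h=cv2.cvtColor(f,cv2.COLOR_BGR2HSV); return cv2.inRange(h,(105,150,60),(125,255,255))
def wcam(d,s):
    from scipy.spatial.transform import Rotation as Ro
    T=np.eye(4);T[:3,:3]=Ro.from_euler('xyz',s["eef_rot"],degrees=True).as_matrix();T[:3,3]=s["tcp_pos"]
    M=np.linalg.inv(T@d["mount"]); return dict(K=d["K"],R=M[:3,:3],t=M[:3,3],frame=d["frame"])
def crop(f,x0,y0,x1,y1,k,n): cv2.imwrite(n,cv2.resize(f[y0:y1,x0:x1],None,fx=k,fy=k,interpolation=cv2.INTER_NEAREST))
E
python3 - <<'E'
from h import *
t=load("top0.npz"); s=load("side0.npz")
crop(t["frame"],340,205,440,305,6,"pics/t0c.png"); crop(s["frame"],340,145,420,235,6,"pics/s0c.png")
m=blue(t["frame"]); m[:200]=0;m[310:]=0;m[:,:340]=0;m[:,440:]=0
c=max(cv2.findContours(m,0,1)[0],key=cv2.contourArea)
q=cv2.approxPolyDP(c,4,True)[:,0];print(q)
W=ray(t,q,.105);print(W.round(4)); 
b=cv2.boxPoints(cv2.minAreaRect(c)); W=ray(t,b,.105);print(b,W.round(4),np.linalg.norm(np.diff(W,axis=0),axis=1))
E
```

```text
[[405 216]
 [355 275]
 [379 296]
 [427 235]]
[[ 0.6397 -0.1461  0.105 ]
 [ 0.5163 -0.0439  0.105 ]
 [ 0.4761 -0.0929  0.105 ]
 [ 0.6017 -0.1916  0.105 ]]
[[353.23526 276.9412 ]
 [402.58774 213.9742 ]
 [428.25333 234.09048]
 [378.90085 297.0575 ]] [[ 0.5123 -0.0403  0.105 ]
 [ 0.6437 -0.1411  0.105 ]
 [ 0.6036 -0.1942  0.105 ]
 [ 0.4741 -0.0927  0.105 ]] [0.16558678 0.0666075  0.16462186]
```

View pics/t0c.png

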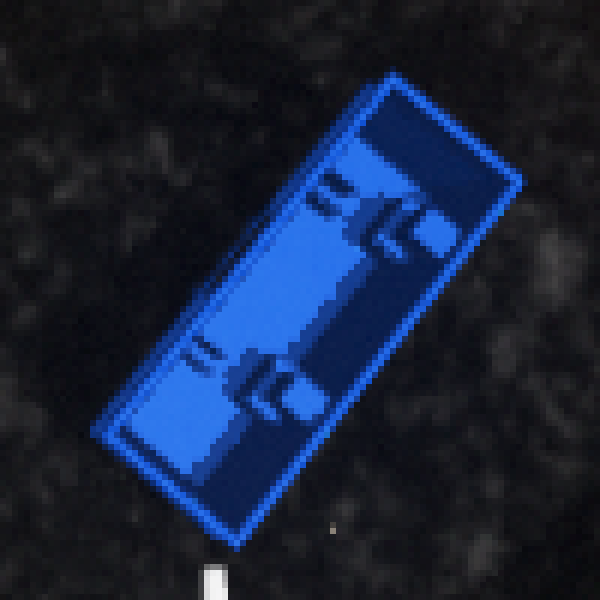

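View pics/s0c.png

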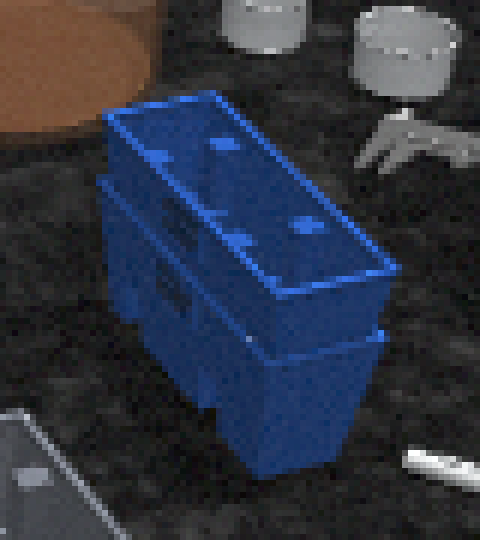

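```bash
python3 - <<'E'
from h import *
t=load("top0.npz"); s=load("side0.npz")
for d,o,c in [(t,(340,205),[(392,76),(521,182),(237,546),(106,431)]),(s,(340,145),[(213,93),(397,268),(280,296),(105,116)])]:
    W=ray(d,np.array(c)/6-.5+np.array(o),.105); print(W.round(4),np.linalg.norm(W-np.roll(W,-1,0),axis=1).round(4),W.mean(0).round(4))
    L=np.linalg.norm(W-np.roll(W,-1,0),axis=1)
    v=(W[0]+W[1]-W[2]-W[3])if L[0]<.1 else (W[0]+W[3]-W[1]-W[2]); print(np.degrees(np.arctan2(v[1],v[0])))
E
```

```text
[[ 0.6372 -0.1457  0.105 ]
 [ 0.602  -0.1902  0.105 ]
 [ 0.4771 -0.0929  0.105 ]
 [ 0.5137 -0.0483  0.105 ]] [0.0568 0.1583 0.0577 0.1573] [ 0.5575 -0.1193  0.105 ]
-38.1098012701049
[[ 0.6029 -0.1938  0.105 ]
 [ 0.4775 -0.0957  0.105 ]
 [ 0.5117 -0.0501  0.105 ]
 [ 0.6368 -0.1472  0.105 ]] [0.1592 0.057  0.1584 0.0577] [ 0.5572 -0.1217  0.105 ]
-37.906539872378346
```

```bash
python3 - <<'E'
from h import *
t=load("top0.npz"); s=load("side0.npz")
print("camS",-s["R"].T@s["t"],"camT",-t["R"].T@t["t"])
# near bottle base: side bottom (343,164), left (316,153) right (369,153)
print("bottle base side",ray(s,[(343,166),(316,155),(369,155)],0).round(3))
print("bottle2 base side",ray(s,[(272,141)],0).round(3))
print("top base circle",ray(t,[(474,168),(436,168),(474,200)],0).round(3))
# cap: triangulate top (548,120) side (347,60)
P=[d["K"]@np.c_[d["R"],d["t"]] for d in(t,s)]
X=cv2.triangulatePoints(P[0],P[1],np.array([[548.],[118]]),np.array([[347.],[60]]));print("cap",(X[:3]/X[3]).T)
print("cups",ray(t,[(525,212),(525,249),(529,289)],0.03).round(3))
E
```

```text
camS [0.25953716 0.74914317 0.65403679] camT [0.54265829 0.04986215 0.90749471]
bottle base side [[ 0.742 -0.281  0.   ]
 [ 0.854 -0.299  0.   ]
 [ 0.7   -0.396  0.   ]]
bottle2 base side [[ 1.041 -0.306  0.   ]]
top base circle [[ 0.774 -0.339  0.   ]
 [ 0.771 -0.247  0.   ]
 [ 0.696 -0.337  0.   ]]
cap [[ 0.77294427 -0.32109575  0.32619548]]
cups [[ 0.667 -0.441  0.03 ]
 [ 0.583 -0.437  0.03 ]
 [ 0.494 -0.441  0.03 ]]
```

```bash
cat >> h.py <<'E'
def plan(target,yaw,n,turndir=0):
    """print rows, from measured state, to target TCP & yaw"""
    from plant import get_state
    s=get_state(); y=s["eef_rot"][2]; p=s["tcp_pos"]; D=(np.array(target)-p)/n
    dy=(yaw-y+180)%360-180
    if turndir and np.sign(dy)!=turndir: dy+=360*turndir
    for k in range(n):
        a=np.radians(y+dy*k/n); x=np.array([np.cos(a),np.sin(a),0]);yy=np.array([np.sin(a),-np.cos(a),0])
        print([round(float(v)/.05,3) for v in (D@x,D@yy,-D[2])],round(-dy/n/6,3))
E
python3 - <<'E'
from h import *
plan([.5573,-.1205,.2],52,12)
E
```

```text
[0.525, 0.737, 0.043] 0.902
[0.592, 0.684, 0.043] 0.902
[0.654, 0.626, 0.043] 0.902
[0.71, 0.561, 0.043] 0.902
[0.76, 0.492, 0.043] 0.902
[0.803, 0.418, 0.043] 0.902
[0.839, 0.34, 0.043] 0.902
[0.867, 0.26, 0.043] 0.902
[0.888, 0.177, 0.043] 0.902
[0.9, 0.092, 0.043] 0.902
[0.905, 0.007, 0.043] 0.902
[0.902, -0.078, 0.043] 0.902
```

>>> {"op": "apply_moves", "data": {
  "plan": [
    [0, [0.53, 0.74, 0.04], 0.9],
    [0, [0.59, 0.68, 0.04], 0.9],
    [0, [0.65, 0.63, 0.04], 0.9],
    [0, [0.71, 0.56, 0.04], 0.9],
    [0, [0.76, 0.49, 0.04], 0.9],
    [0, [0.8, 0.42, 0.04], 0.9],
    [0, [0.84, 0.34, 0.04], 0.9],
    [0, [0.87, 0.26, 0.04], 0.9],
    [0, [0.89, 0.18, 0.04], 0.9],
    [0, [0.9, 0.09, 0.04], 0.9],
    [0, [0.9, 0.01, 0.04], 0.9],
    [0, [0.9, -0.08, 0.04], 0.9]
  ]
}}

```text
time_s: 1.65
tcp_pos: [0.5574, -0.1193, 0.2024]
eef_rot: [-180.0, 0.0, 51.9]
contact_force: [1.3, -0.4, 0.4]
gripper_width: 0.0876
```

```bash
python3 - <<'E'
from h import *
from plant import get_state,viewer
s=get_state(); print(s["tcp_pos"],s["eef_rot"],s["joints"].round(1))
d=viewer.capture("wrist"); np.savez("w1.npz",**wcam(d,s)); cv2.imwrite("pics/w1.png",d["frame"])
E
```

```text
[ 0.55738715 -0.1192766   0.20241691] [-1.79992195e+02  6.11415196e-03  5.19420722e+01] [   7.6   11.7  -14.9   -0.   -63.4 -135.6]
```

View pics/w1.png

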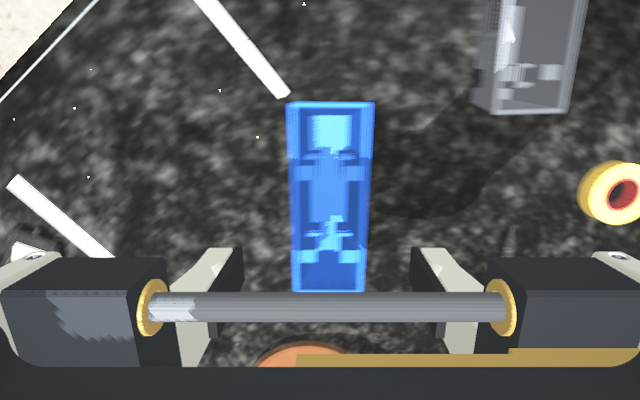

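```bash
python3 - <<'E'
from h import *
d=load("w1.npz")
W=ray(d,[(286.5,102),(375,102),(367,290),(292.5,290)],.105);print(W.round(4))
a=(W[0]+W[1])/2;b=(W[2]+W[3])/2;print(np.linalg.norm(W[0]-W[1]),np.linalg.norm(W[3]-W[2]),b-a,np.degrees(np.arctan2(*(b-a)[[1,0]])))
u=(b-a)/np.linalg.norm(b-a);print("centre",a+u*.08)
plan([.5573,-.1205,.077],52,3)
E
```

```text
[[ 0.477  -0.0926  0.105 ]
 [ 0.5172 -0.0411  0.105 ]
 [ 0.6419 -0.1386  0.105 ]
 [ 0.6014 -0.1904  0.105 ]]
0.06534501691637638 0.06570473550781271 [ 0.12458265 -0.09761113  0.        ] -38.07887719353839
centre [ 0.56004205 -0.11623697  0.105     ]
[-0.034, 0.007, 0.833] -0.014
[-0.034, 0.006, 0.833] -0.014
[-0.034, 0.006, 0.833] -0.014
```

```bash
python3 - <<'E'
from h import *
d=load("w1.npz")
crop(d["frame"],270,85,400,200,5,"pics/w1c.png")
C=np.array([.5573,-.1205,.105]);u=np.array([np.cos(np.radians(-38)),np.sin(np.radians(-38)),0]);v=np.array([-u[1],u[0],0])
print(proj(d,[C-u*.08-v*.029,C-u*.08+v*.029,C+u*.06+v*.029,C+u*.06-v*.029]))
E
```

```text
[[284.51220707 102.65352762]
 [363.01978108 102.66045961]
 [357.60746104 271.96613517]
 [290.61666399 271.96079208]]
```

View pics/w1c.png

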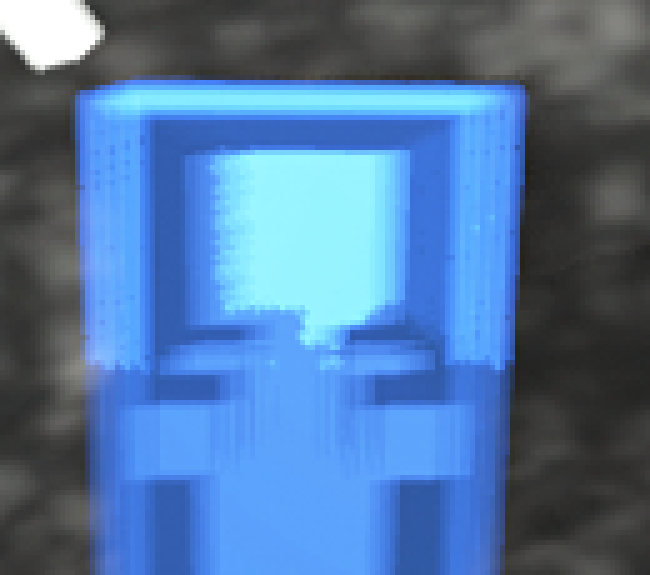

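```bash
python3 - <<'E'
from h import *
from plant import get_state,viewer
s=get_state(); print(s["tcp_pos"],s["eef_rot"],s["qd"].round(1))
d=wcam(viewer.capture("wrist"),s); np.savez("w2.npz",**d); cv2.imwrite("pics/w2.png",d["frame"])
crop(d["frame"],270,85,400,200,5,"pics/w2c.png")
E
```

```text
[ 0.55966302 -0.11592616  0.2020045 ] [ 1.79987691e+02 -5.46265708e-02  5.17439587e+01] [-2.9 -0.6 -1.1  0.3 -0.1 13.5]
```

View pics/w2c.png

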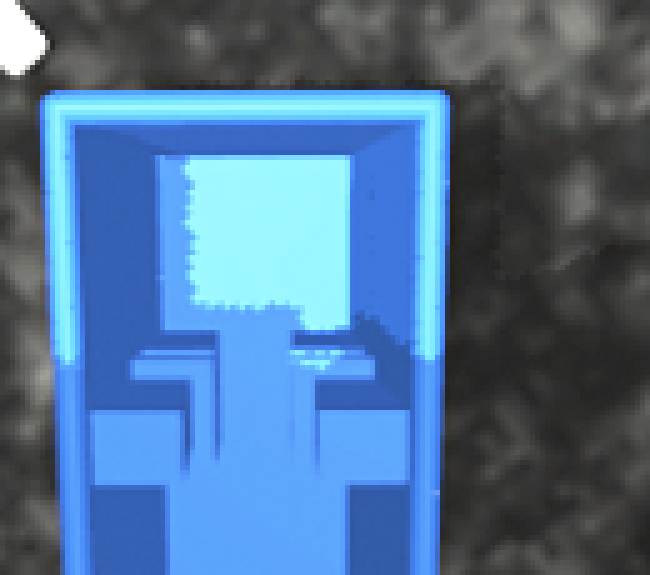

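```bash
python3 - <<'E'
from h import *
from plant import get_state
s=get_state();print(s["tcp_pos"],s["eef_rot"],s["qd"].round(2),s["time_s"])
d=load("w2.npz")
W=ray(d,[(277.9,102.9),(359.3,102.9),(357.1,194.5),(281.9,194.5)],.105)
a=(W[0]+W[1])/2;b=(W[2]+W[3])/2;print(np.linalg.norm(W[0]-W[1]),np.linalg.norm(W[3]-W[2]),np.degrees(np.arctan2(*(b-a)[[1,0]])))
u=(b-a)/np.linalg.norm(b-a);print("centre",a+u*.08)
plan([.5573,-.1205,.077],52,3)
E
```

```text
[ 0.55844601 -0.11761537  0.20194677] [-1.79977502e+02 -6.73768552e-04  5.21480586e+01] [-2.71 -0.86 -1.25  0.14 -0.77  7.32] 1.75
0.060043639906401165 0.06025934897269298 -38.00031563892044
centre [ 0.5576147  -0.11996062  0.105     ]
[-0.02, 0.006, 0.833] 0.008
[-0.02, 0.006, 0.833] 0.008
[-0.02, 0.006, 0.833] 0.008
```

>>> {"op": "apply_moves", "data": {
  "plan": [
    [0, [-0.05, 0.02, 0.6], 0],
    [0, [0, 0, 0.6], 0],
    [0, [0, 0, 0.4], 0],
    [0, [0, 0, 0], 0],
    [0, [0, 0, 0], 0]
  ]
}}

```text
time_s: 2.38
tcp_pos: [0.5567, -0.1236, 0.1234]
eef_rot: [180.0, -0.0, 52.1]
contact_force: [0.2, 0.4, 0.2]
gripper_width: 0.0875
```

```bash
python3 - <<'E'
from h import *
from plant import get_state,viewer
s=get_state();print(s["tcp_pos"],s["eef_rot"],s["qd"].round(2))
plan([.5575,-.1202,.077],52,1)
E
```

```text
[ 0.55666967 -0.12356022  0.12339526] [ 1.79956560e+02 -1.81776804e-02  5.21268573e+01] [ 0.06 -0.73  0.4  -0.08  0.16 -0.17]
[0.063, -0.028, 0.928] 0.021
```

>>> {"op": "apply_moves", "data": {
  "plan": [
    [0, [0.06, -0.03, 0.5], 0.02],
    [0, [0, 0, 0.43], 0],
    [0, [0, 0, 0], 0],
    [0, [0, 0, 0], 0]
  ]
}}

```text
time_s: 2.88
tcp_pos: [0.5578, -0.1201, 0.0775]
eef_rot: [179.9, -0.1, 52.0]
contact_force: [0.5, 0.4, 0.5]
gripper_width: 0.0875
```

```bash
python3 - <<'E'
from h import *
from plant import get_state,viewer
s=get_state();print(s["tcp_pos"],s["eef_rot"],s["qd"].round(2))
plan([.5575,-.1202,.077],52,1)
d=viewer.capture("side"); crop(d["frame"],300,90,460,250,4,"pics/s2c.png")
E
```

```text
[ 0.55782374 -0.12008903  0.07748124] [ 1.79912185e+02 -5.92095618e-02  5.20140465e+01] [-0.03 -0.27  0.27  0.02  0.23 -0.08]
[-0.006, -0.004, 0.01] 0.002
```

View pics/s2c.png

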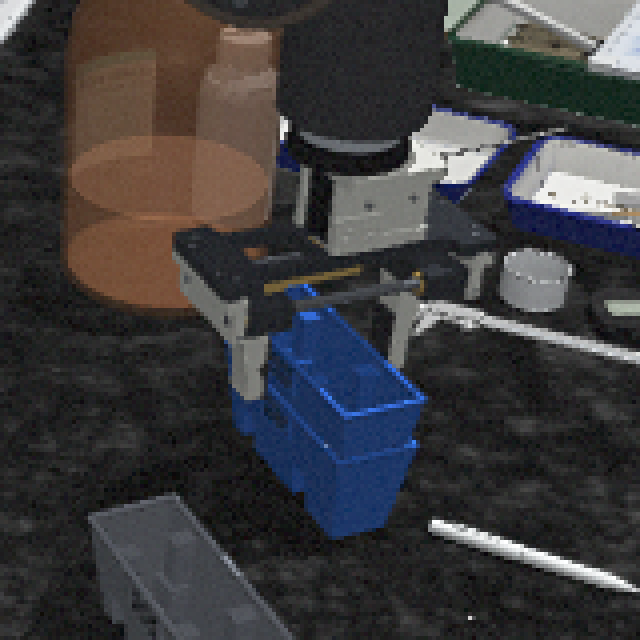

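The fingers straddle the upper bin at mid-length, above the lower rim. I'll close the gripper.

>>> {"op": "apply_moves", "data": {
  "plan": [
    [255, [0, 0, 0], 0],
    [255, [0, 0, 0], 0],
    [255, [0, 0, 0], 0],
    [255, [0, 0, 0], 0],
    [255, [0, 0, 0], 0],
    [255, [0, 0, 0], 0]
  ],
  "squeeze": 25
}}

```text
time_s: 3.68
tcp_pos: [0.5569, -0.12, 0.0762]
eef_rot: [180.0, -0.0, 52.0]
contact_force: [-1.2, -0.7, 3.6]
gripper_width: 0.0598
```

>>> {"op": "apply_moves", "data": {
  "plan": [
    [255, [0, 0, -0.1], 0],
    [255, [0, 0, -0.2], 0],
    [255, [0, 0, -0.2], 0],
    [255, [0, 0, -0.2], 0],
    [255, [0, 0, -0.2], 0],
    [255, [0, 0, -0.3], 0],
    [255, [0, 0, -0.4], 0],
    [255, [0, 0, -0.4], 0],
    [255, [0, 0, 0], 0],
    [255, [0, 0, 0], 0]
  ]
}}

```text
time_s: 4.92
tcp_pos: [0.5565, -0.1199, 0.1756]
eef_rot: [-180.0, 0.0, 52.0]
contact_force: [0.7, -0.6, -0.2]
gripper_width: 0.0598
```

```bash
python3 - <<'E'
from h import *
from plant import get_state,viewer
s=get_state();print(s["tcp_pos"],s["eef_rot"],s["contact_force"],s["gripper_width"],s["time_s"])
d=viewer.capture("side"); np.savez("s3.npz",**d);crop(d["frame"],300,90,460,250,5,"pics/s3c.png")
d=viewer.capture("top"); np.savez("t3.npz",**d);crop(d["frame"],320,180,470,330,4,"pics/t3c.png")
E
```

```text
[ 0.55646265 -0.11990903  0.17558944] [-1.79963208e+02  6.26845575e-03  5.19859079e+01] [ 0.70920337 -0.62801218 -0.23121049] 0.05978709524725933 4.925
```

```bash
python3 -c "
import cv2;i=cv2.imread('pics/s3c.png');cv2.imwrite('pics/s3d.png',i[200:,0:800])"
```

```text
(no output)
```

View pics/s3d.png

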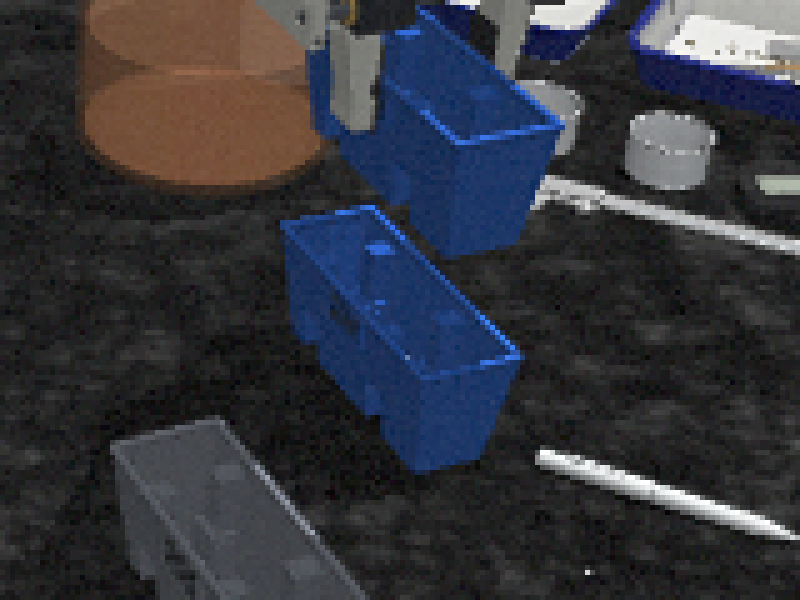

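View pics/t3c.png

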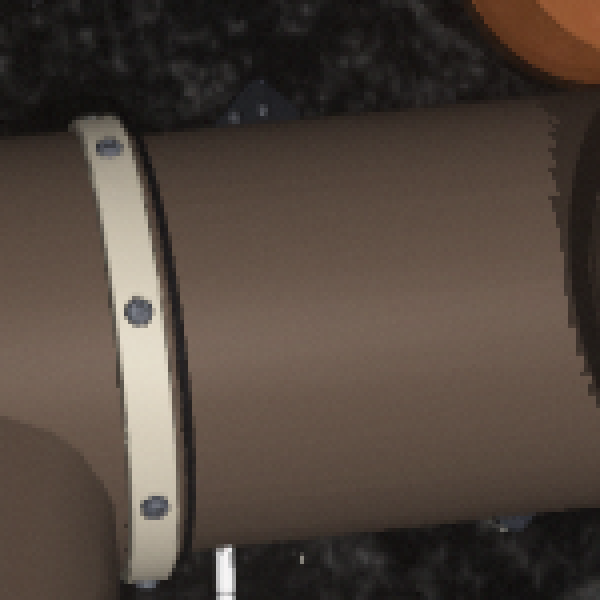

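```bash
python3 - <<'E'
from h import *
s=load("s3.npz")
def sp(c): return np.array(c)/5-.5+np.array([300,130])
W=ray(s,sp([(374,204),(523,354),(422,379),(279,221)]),.07); L=np.linalg.norm(W-np.roll(W,-1,0),axis=1)
print(W.round(4),L.round(4),W.mean(0)); v=W[0]+W[3]-W[1]-W[2]; print(np.degrees(np.arctan2(v[1],v[0])))
s0=load("side0.npz") 
# offsets of side vs others at start: lower near end corners in s0
V=ray(s,sp([(562,126),(460,141)]),.2056); print(V, V.mean(0)+.08*np.array([np.cos(np.radians(-38)),np.sin(np.radians(-38)),0]))
E
```

```text
[[ 0.6025 -0.1967  0.07  ]
 [ 0.4771 -0.0975  0.07  ]
 [ 0.5131 -0.0496  0.07  ]
 [ 0.6409 -0.1508  0.07  ]] [0.16   0.06   0.163  0.0599] [ 0.55841146 -0.12363118  0.07      ]
-38.372944955455466
[[ 0.475734   -0.09127134  0.2056    ]
 [ 0.51156043 -0.05166686  0.2056    ]] [ 0.55668808 -0.12072202  0.2056    ]
```

>>> {"op": "apply_moves", "data": {
  "plan": [
    [255, [0, 0, 0], -0.4],
    [255, [0, 0, 0], -0.8],
    [255, [0, 0, 0], -1],
    [255, [0, 0, 0], -1],
    [255, [0, 0, 0], -1],
    [255, [0, 0, 0], -1],
    [255, [0, 0, 0], -1],
    [255, [0, 0, 0], -1],
    [255, [0, 0, 0], -1],
    [255, [0, 0, 0], -1],
    [255, [0, 0, 0], -1],
    [255, [0, 0, 0], -1]
  ]
}}

```text
time_s: 6.52
tcp_pos: [0.5564, -0.12, 0.1751]
eef_rot: [-179.9, -0.0, 119.4]
contact_force: [0.3, -0.1, -1.9]
gripper_width: 0.0601
```

>>> {"op": "apply_moves", "data": {
  "plan": [
    [255, [0, 0, 0], -1],
    [255, [0, 0, 0], -1],
    [255, [0, 0, 0], -1],
    [255, [0, 0, 0], -1],
    [255, [0, 0, 0], -1],
    [255, [0, 0, 0], -1],
    [255, [0, 0, 0], -1],
    [255, [0, 0, 0], -1],
    [255, [0, 0, 0], -1],
    [255, [0, 0, 0], -1],
    [255, [0, 0, 0], -1],
    [255, [0, 0, 0], -1]
  ]
}}

```text
time_s: 8.02
tcp_pos: [0.5565, -0.12, 0.1751]
eef_rot: [180.0, -0.1, -168.6]
contact_force: [-0.5, -0.5, -2.4]
gripper_width: 0.0598
```

>>> {"op": "apply_moves", "data": {
  "plan": [
    [255, [0, 0, 0], -1],
    [255, [0, 0, 0], -1],
    [255, [0, 0, 0], -1],
    [255, [0, 0, 0], -1],
    [255, [0, 0, 0], -1],
    [255, [0, 0, 0], -1],
    [255, [0, 0, 0], -0.6],
    [255, [0, 0, 0], -0.2],
    [255, [0, 0, 0], 0],
    [255, [0, 0, 0], 0],
    [255, [0, 0, 0], 0]
  ]
}}

```text
time_s: 9.4
tcp_pos: [0.5569, -0.12, 0.176]
eef_rot: [180.0, -0.0, -128.0]
contact_force: [0.2, -0.1, -1.8]
gripper_width: 0.0597
```

```bash
python3 - <<'E'
from h import *
from plant import get_state,viewer
s=get_state();print(s["tcp_pos"],s["eef_rot"],s["contact_force"],s["gripper_width"],s["time_s"])
d=viewer.capture("side"); np.savez("s4.npz",**d);crop(d["frame"],300,130,460,250,5,"pics/s4c.png")
s=get_state();d=wcam(viewer.capture("wrist"),s); np.savez("w4.npz",**d);cv2.imwrite("pics/w4.png",d["frame"])
plan([.5585,-.1225,.1756],-128.2,1)
E
```

```text
[ 0.5568754  -0.1199863   0.17600474] [ 1.79995116e+02 -3.68739693e-03 -1.28028765e+02] [ 0.24857856 -0.13797551 -1.81629951] 0.05972267630474799 9.4
[0.02, -0.056, 0.009] 0.031
```

View pics/s4c.png

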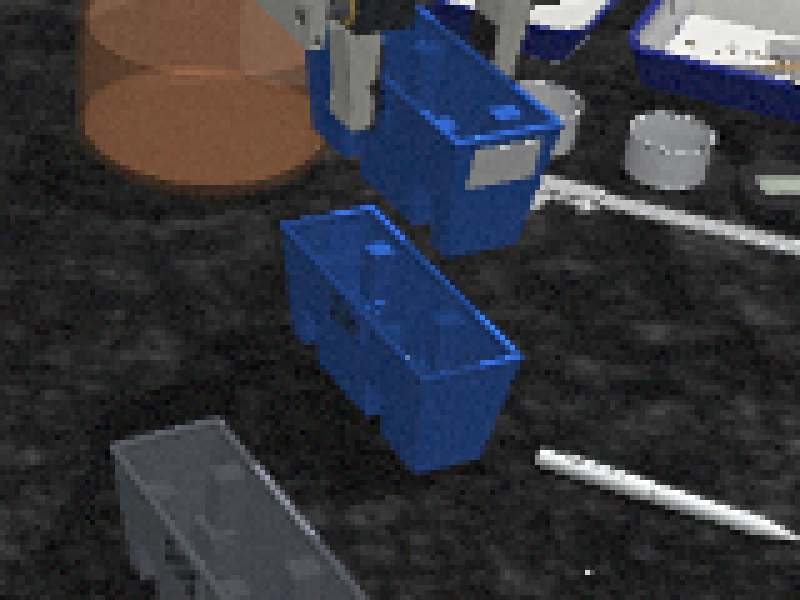

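View pics/w4.png

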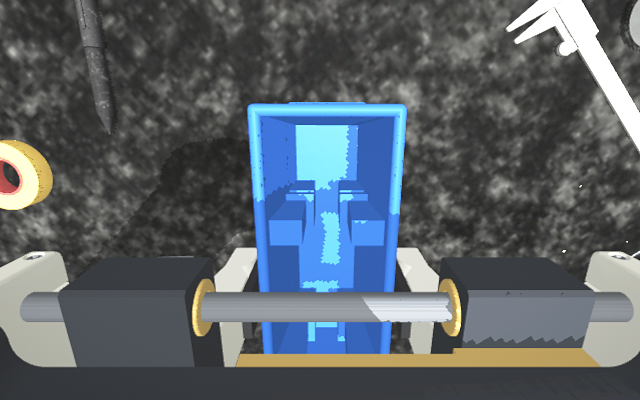

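```bash
python3 - <<'E'
from h import *
d=load("w4.npz"); crop(d["frame"],235,90,420,130,4,"pics/w4c.png")
E
```

```text
(no output)
```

View pics/w4c.png

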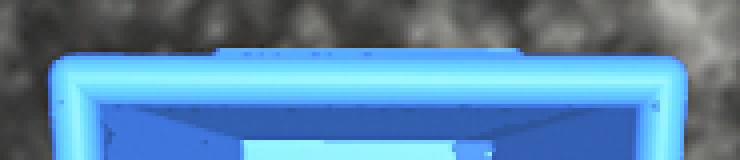

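```bash
python3 - <<'E'
from h import *
d=load("w4.npz")
W=ray(d,[(288.5,101.6),(365.2,101.6)],.07);u=np.array([np.cos(np.radians(-38.2)),np.sin(np.radians(-38.2)),0])
print(W,np.linalg.norm(W[0]-W[1]),W.mean(0)-.08*u)
W=ray(d,[(246.8,103.3),(406.6,103.3)],.2056);print("upper",W,np.linalg.norm(W[0]-W[1]),W.mean(0)-.08*u)
E
```

```text
[[ 0.64012915 -0.1476368   0.07      ]
 [ 0.604136   -0.19377031  0.07      ]] 0.058513310150255564 [ 0.55926403 -0.12123088  0.07      ]
upper [[ 0.64021345 -0.1465717   0.2056    ]
 [ 0.60348061 -0.19365334  0.2056    ]] 0.05971584063702507 [ 0.55897848 -0.12063985  0.2056    ]
```

>>> {"op": "apply_moves", "data": {
  "plan": [
    [255, [0.01, -0.04, 0.2], 0.02],
    [255, [0, 0, 0.3], 0],
    [255, [0, 0, 0.3], 0],
    [255, [0, 0, 0.25], 0],
    [255, [0, 0, 0.15], 0],
    [255, [0, 0, 0], 0],
    [255, [0, 0, 0], 0]
  ]
}}

```text
time_s: 10.38
tcp_pos: [0.5586, -0.1216, 0.1165]
eef_rot: [-180.0, 0.0, -128.1]
contact_force: [0.1, 0.1, -1.2]
gripper_width: 0.0599
```

```bash
python3 - <<'E'
from h import *
from plant import get_state,viewer
s=get_state();print(s["tcp_pos"],s["eef_rot"],s["contact_force"],s["gripper_width"],s["time_s"])
d=viewer.capture("side"); np.savez("s5.npz",**d);crop(d["frame"],320,130,440,240,6,"pics/s5c.png")
plan([.558,-.1217,.1035],-128.2,1)
E
```

```text
[ 0.55857103 -0.12161634  0.11648483] [-1.79963681e+02  2.19664961e-02 -1.28110593e+02] [ 0.10829455  0.07592125 -1.20433698] 0.05991151156991965 10.375
[0.009, 0.009, 0.262] 0.015
```

View pics/s5c.png

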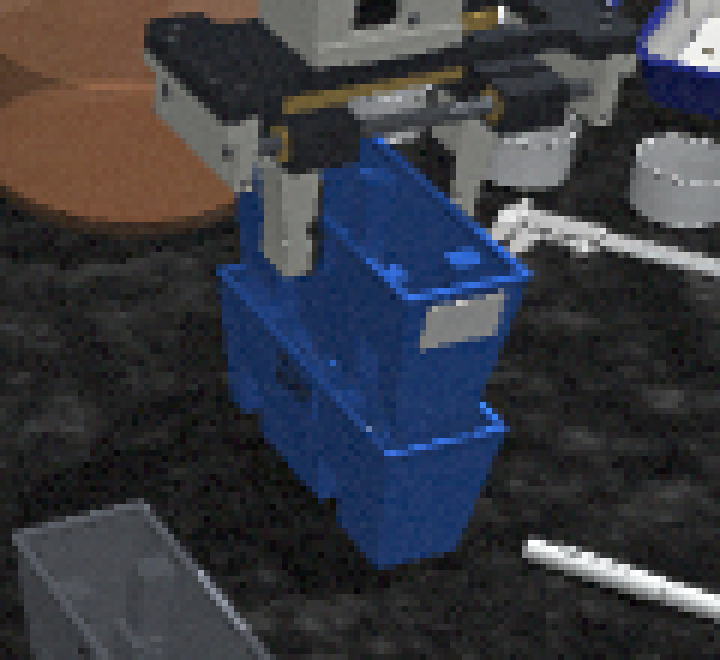

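>>> {"op": "apply_moves", "data": {
  "plan": [
    [255, [0, 0, 0.06], 0.02],
    [255, [0, 0, 0.06], 0],
    [255, [0, 0, 0.05], 0],
    [255, [0, 0, 0.03], 0],
    [255, [0, 0, 0.02], 0],
    [255, [0, 0, 0], 0]
  ]
}}

```text
time_s: 11.18
tcp_pos: [0.5582, -0.1216, 0.105]
eef_rot: [180.0, -0.0, -128.2]
contact_force: [-0.2, -1.0, -1.5]
gripper_width: 0.0595
```

>>> {"op": "apply_moves", "data": {
  "plan": [
    [255, [0, 0, 0.02], 0],
    [255, [0, 0, 0.02], 0],
    [255, [0, 0, 0], 0]
  ]
}}

```text
time_s: 11.55
tcp_pos: [0.5582, -0.1216, 0.1032]
eef_rot: [-180.0, 0.0, -128.2]
contact_force: [0.5, 0.8, 0.3]
gripper_width: 0.06
```

>>> {"op": "apply_moves", "data": {
  "plan": [
    [255, [0, 0, 0.015], 0],
    [255, [0, 0, 0], 0],
    [255, [0, 0, 0], 0]
  ]
}}

```text
time_s: 11.92
tcp_pos: [0.5583, -0.1216, 0.1032]
eef_rot: [-180.0, 0.0, -128.2]
contact_force: [-3.4, 0.5, 6.4]
gripper_width: 0.06
```

```bash
python3 - <<'E'
from h import *
from plant import get_state,viewer
s=get_state();print(s["tcp_pos"],s["contact_force"],s["time_s"])
d=viewer.capture("side"); np.savez("s6.npz",**d);crop(d["frame"],320,130,440,240,6,"pics/s6c.png")
E
```

```text
[ 0.55827736 -0.12162567  0.10322935] [-3.41563633  0.51643511  6.3680338 ] 11.925
```

View pics/s6c.png

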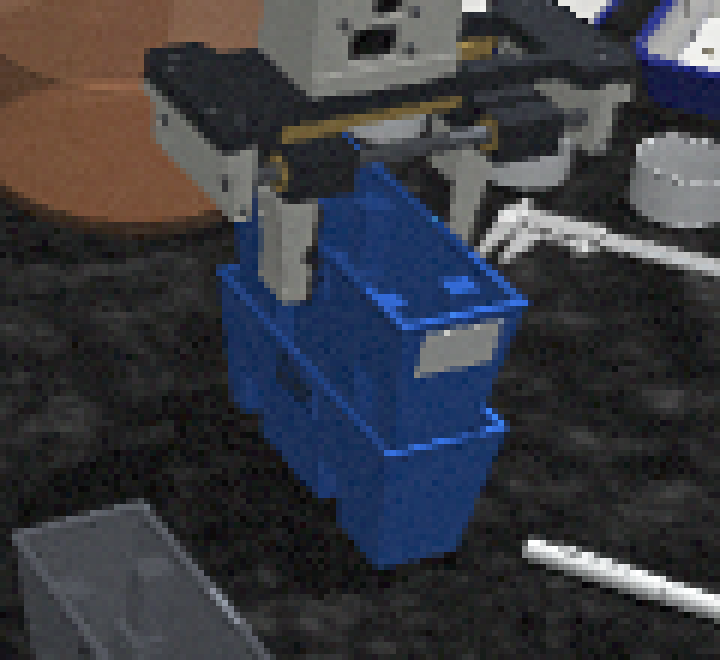

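Contact came at exactly the expected height (underside 62 mm). I'll release.

>>> {"op": "apply_moves", "data": {
  "plan": [
    [200, [0, 0, -0.01], 0],
    [100, [0, 0, 0], 0],
    [60, [0, 0, 0], 0],
    [0, [0, 0, 0], 0],
    [0, [0, 0, 0], 0],
    [0, [0, 0, 0], 0],
    [0, [0, 0, 0], 0]
  ]
}}

```text
time_s: 12.85
tcp_pos: [0.5582, -0.1217, 0.1028]
eef_rot: [180.0, -0.0, -128.2]
contact_force: [-0.5, -0.1, -0.3]
gripper_width: 0.0871
```

>>> {"op": "apply_moves", "data": {
  "plan": [
    [0, [0, 0, -0.2], 0],
    [0, [0, 0, -0.4], 0],
    [0, [0, 0, -0.8], 0],
    [0, [0, 0, -0.9], 0],
    [0, [0, 0, -0.7], 0],
    [0, [0.7, 0, 0], 0],
    [0, [0.9, 0, 0], 0],
    [0, [0.9, 0, 0], 0],
    [0, [0.9, 0, 0], 0],
    [0, [0.9, 0, 0], 0],
    [0, [0.9, 0, 0], 0],
    [0, [0.9, 0, 0], 0]
  ]
}}

```text
time_s: 14.35
tcp_pos: [0.3684, -0.3622, 0.2538]
eef_rot: [-179.9, 0.0, -128.2]
contact_force: [1.0, -0.2, 0.8]
gripper_width: 0.0876
```

```bash
python3 - <<'E'
from h import *
from plant import get_state,viewer
s=get_state();print(s["tcp_pos"],s["contact_force"],s["time_s"])
d=viewer.capture("side"); np.savez("s7.npz",**d);crop(d["frame"],320,130,440,240,6,"pics/s7c.png")
d=viewer.capture("top"); np.savez("t7.npz",**d);crop(d["frame"],340,205,440,305,6,"pics/t7c.png");cv2.imwrite("pics/t7.png",d["frame"])
E
```

```text
[ 0.36837553 -0.36221451  0.25383401] [ 0.99960241 -0.21714855  0.82894908] 14.35
```

View pics/s7c.png

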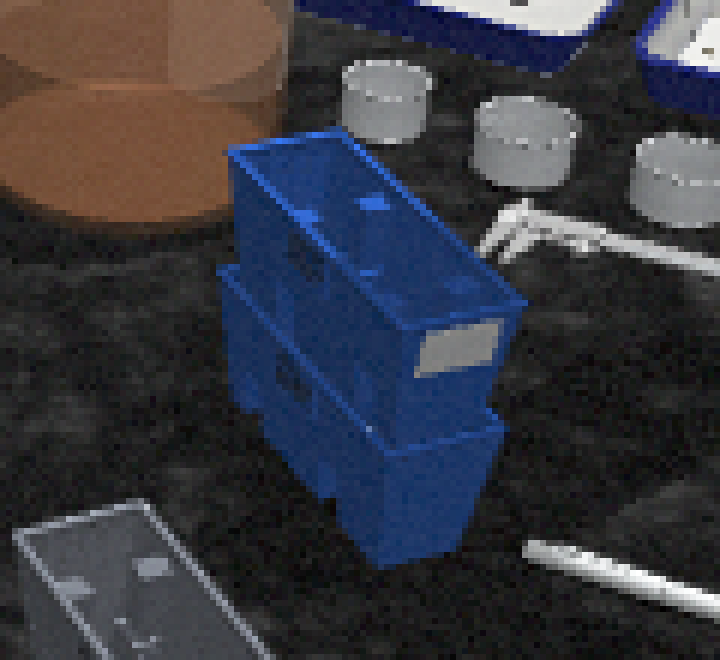

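View pics/t7c.png

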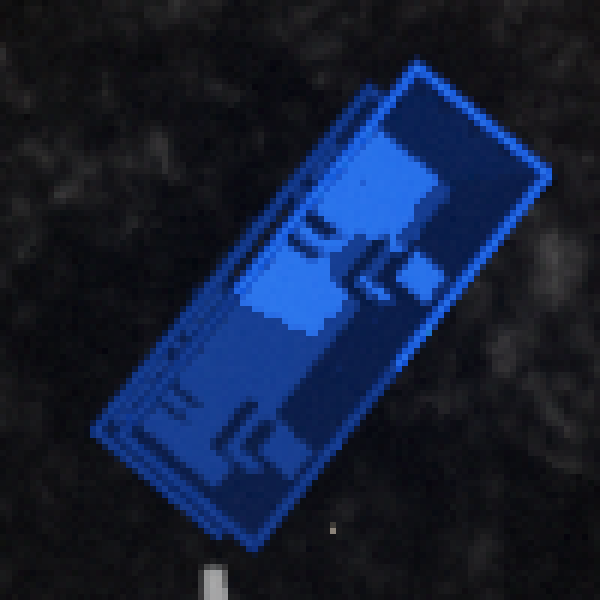

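View pics/t7.png

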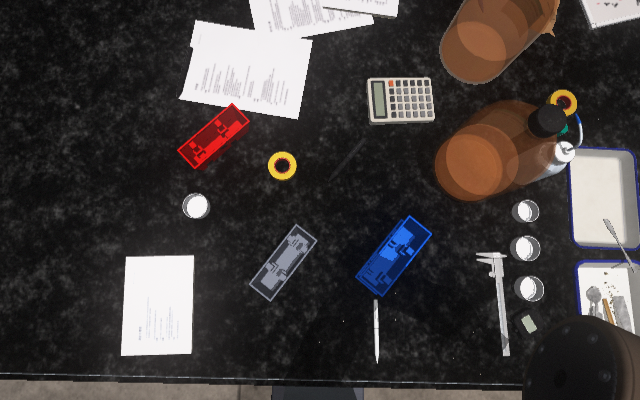

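```bash
python3 - <<'E'
from h import *
t=load("t7.npz");s=load("s7.npz")
a=np.array([(417,60),(552,176),(254,551),(118,432)])/6-.5+[340,205]
b=np.array([(227,150),(342,127),(529,302),(404,331)])/6-.5+[320,130]
P=[d["K"]@np.c_[d["R"],d["t"]] for d in(t,s)]
X=cv2.triangulatePoints(P[0],P[1],a.T.astype(float),b.T.astype(float));X=(X[:3]/X[3]).T;print(X.round(4),X.mean(0))
for d,p in((t,a),(s,b)):
    W=ray(d,p,.132);print(np.linalg.norm(W-np.roll(W,-1,0),axis=1).round(4),W.mean(0).round(4))
# grey motion
for n in("top0.npz","t7.npz"):
    f=load(n)["frame"][215:310,240:325]; g=cv2.inRange(f,(70,70,70),(255,255,255));c=max(cv2.findContours(g,0,1)[0],key=cv2.contourArea);print(cv2.minAreaRect(c))
d=np.abs(load("t7.npz")["frame"].astype(int)-load("top0.npz")["frame"])[215:310,240:325].mean();print(d)
s3=load("s3.npz")["frame"][195:240,350:400].astype(int);print(np.abs(s3-s["frame"][195:240,350:400]).mean())
from plant import get_state; x=get_state();print(x["time_s"],x["qd"].round(1))
E
```

```text
[[ 0.6389 -0.1474  0.1335]
 [ 0.6014 -0.1915  0.1361]
 [ 0.4771 -0.0936  0.134 ]
 [ 0.5137 -0.0492  0.1317]] [ 0.5577961  -0.12041826  0.13381811]
[0.0585 0.159  0.0578 0.1594] [ 0.5586 -0.1207  0.132 ]
[0.0606 0.1624 0.0601 0.1621] [ 0.5583 -0.1239  0.132 ]
((42.90581512451172, 47.30883026123047), (28.58748435974121, 77.6710205078125), 38.21102523803711)
((42.87540054321289, 47.294952392578125), (28.588285446166992, 77.67701721191406), 38.1572265625)
1.4114757481940146
6.4677037037037035
14.45 [ 3.1 -0.   0.1 -0.5  0.5 -3.8]
```

>>> {"op": "apply_moves", "data": {
  "plan": [
    [0, [0, 0, 0], 0],
    [0, [0, 0, 0], 0],
    [0, [0, 0, 0], 0],
    [0, [0, 0, 0], 0]
  ]
}}

```text
time_s: 14.95
tcp_pos: [0.3698, -0.3607, 0.2528]
eef_rot: [-180.0, 0.0, -128.2]
contact_force: [-0.4, 0.3, 0.1]
gripper_width: 0.0876
```

```bash
python3 -c "
from plant import close_job
print(close_job())"
```

```text
the job is handed in; nothing more can be done
None
```

I lifted out the upper blue bin, turned it half a turn and set it on the lower bin's ledges. I then released it, moved the arm clear and handed the job in at about 15 s.

- **Seating:** the bin made contact with its underside 62 mm above the lower bin's, as expected. After release, its rim measured 132–136 mm high at all four corners (132 expected). The bin looks level, though the spread is about what the camera calibration allows.
- **Plates:** the upper bin's white plate now faces the near end. That end was plain before, and the lower bin's near end is still plain. I did not see the lower bin's own plate directly.
- **Other bins:** the lower bin's rim corner did not shift in the side view, and the grey bin's outline is unchanged in the top view.
- **Disagreements:** the top and side views put the bin's centre about 3 mm apart in y, within the fit's 5 mm of play. The first wrist picture was blurred because the arm was still moving, so I took another.

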